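# Spin down the wing nut of the bread slicing stop

## Task

The stop on the bread slicing board has come loose: spin its wing nut clockwise (seen from above) by pushing its wings round with a fingertip, stroke after stroke, until the nut is fully down and snug on the steel foot, then leave it. Only push the wings gently from the side; do not pinch or grip the nut, do not shove or lift the board, and leave the jars, the mug and the salt shaker alone.

Things in the scene. Friction and masses are not known exactly. Their poses are not given: they have to be found in the camera images.
- board: Loose wooden bread slicing board on rubber feet, 240 (x) by 400 mm (y), top face 24 mm above the counter, 2 to 3 kg; a sideways push of some 10 to 35 N slides it. Origin: centre of the underside, z up. Its -x edge has a rail up to 54 mm high; four knife-guide posts at x = +-85, y = -103 to -131 mm rise to 99 mm. Near its +y end sits the steel stop with the wing nut.
- stop_foot (a point): Point on the nut's axis on the top face of the stop's flat steel foot (90 mm along x, 82 along y, 4 thick), at x = 0, y = 125, z = 28 mm of the board; axes as the board's. The 8 mm threaded stud stands here, 34 mm high.
- stop_upright (a point): Middle of the top edge of the stop's upright steel plate (90 mm wide along the board's x, 4 mm thick), 66 mm above the counter, 36 mm in the board's -y from the nut's axis; its face is 34 mm from the axis, so a finger can hardly pass between nut and upright. The other three sides of the nut are free. Axes as the board's.
- wing_nut: The brass wing nut. Origin: on its axis at its underside; it rides down the coarse thread 6 mm a turn as the nut is turned clockwise, and rests on the foot (level with point stop_foot) when home. Its axes are the board's and do not turn with the wings. Hub 22 mm in diameter, 16 mm high.
- wings (a point): Point on the nut's axis, 18 mm above its underside, mid height of the wings; turns with the nut. Its x axis points along the two wings (one to +x, one to -x), z up. Each wing is an upright plate 5 mm thick reaching 32 mm from the axis, from 8 to 28 mm above the nut's underside (its rounded ear looks 32 mm high).
- nut_turn (a joint): Turn of the wing nut in rad, growing clockwise seen from above (tightening). 10.0 is the hard stop, where the nut sits snug on the foot; it starts between 0 and 3. Turning takes about 0.03 N m (1 to 2 N on a wing) and the nut stays where it is left.
- mason_jar: Glass jar with a steel lid, 84 mm in diameter, 150 mm high, standing beside the board's +y end; origin at the centre of its underside. Leave alone.
- mug: White mug, 80 mm in diameter, 90 mm high, beyond the board's +x edge; origin at the centre of its underside. Leave alone.
- honey_jar: Small amber jar with a steel lid, 60 mm in diameter, 70 mm high, beyond the board's +x edge; origin at the centre of its underside. Leave alone.
- salt_shaker: Dark wooden salt shaker, 42 mm in diameter, 68 mm high, standing on the board; origin at the centre of its underside. Leave alone.

How it is judged:
By the outcome, as a careful person would: the job done as asked, in the order asked, and still so for the second after the job is handed in, with the robot touching nothing.
It also fails if it takes over 61 s, if anything falls off the work surface, if the arm or the gripper's body presses on something with over 40 N, if the wrist force passes 120 N, or if a joint passes its speed limit or range.

## Robot

A 6-joint arm with a two-finger parallel gripper is mounted at the origin on the work surface. World frame = base frame: x ahead of the robot, y to its left, z up, the work surface at z = 0. Lengths are in mm, angles in rad, forces in N, time in s.
With the tool pointing down it reaches from about 325 to 900 mm from the base axis. Payload 6.1 kg.
Tool frame: the origin (TCP) lies midway between the tips of the shut fingers; the grasp point (between the pads) lies 19 mm behind it (manip.grasp_offset is the distance from the TCP to the grasp point, in mm); z points along the fingers, y is the direction in which the jaws open and shut (so a half turn about z gives the same grasp; the last joint's range is limited). The gripper opens to 87 mm and grips with 3 to 60 N. Pads are 19 mm wide; open, the fingers measure 117 mm over their backs; the gripper's body (75 mm by 190 mm) begins 51 mm behind the grasp point.
Start: joints at [0.986, 0.22, 1.526, -0, 1.395, -0.126], TCP at [276.793, 560.358, 222.538] pointing down, gripper open.
Joint ranges: [-2.98, 2.98], [-0.91, 2.08], [0.09, 2.57], [-1.24, 4.39], [0.2, 2.65], [-2.68, 2.68]. Speed limits (rad/s): [2.57, 2.57, 3.01, 3.14, 3.14, 3.14].

## Interface

Orientations are given as a unit quaternion [w, x, y, z].
In Python, from station import manip, jaws, kinematics, optics, ticket, get_clock, get_qpos, get_qvel, get_joint_torque, get_eef_pos, get_orientation, get_wrist_force, get_wrist_torque, get_gripper_width gives the robot as it stands. The module is installed in compiled form; this text tells all that it offers. Calls block until the motion is done:
- manip.reach(position, orientation): joint-space move of the TCP to a pose.
- manip.line_to(position, attitude=None, speed=150): straight line of the TCP; attitude=None keeps the orientation; speed is the mean speed in mm/s.
- manip.movej(angles): joint-space move.
- jaws.set_gripper(opening): opening from 0.0 (shut) to 1.0 (fully open); the grip force is fixed at half the most; returns when the fingers have stopped.
- manip.sleep(seconds).
- kinematics.inverse_kinematics(position, orientation): joint angles nearest the present ones, or None.
- optics.read_camera(name): name is "side" or "top" or "wrist"; returns a dict with "color" (420x560x3 uint8, red, green, blue), "mtx" (3x3 intrinsics, pixels), "k1" (the pictures are not rectified: a ray, as slopes to the right and down, at radius r is drawn at 1 + k1 r^2 times it, then the intrinsics apply), "rvec" (rotation vector, rad) and "tvec" (3), from world to camera coordinates, as OpenCV has them. Camera axes: x right, y down, z forward; pixel columns grow to the right and rows downward; lengths in mm; the calibration is good to about 2 mm. A picture is of the moment at which its call begins. There is no depth.
A pose or a line that the arm cannot do raises manip.PlanningError and nothing moves.
- ticket.job_done(): hands the job in, once; it reports no verdict.
Readings, each from a call of its own:
- get_clock(): time.
- get_qpos(): joint angles.
- get_qvel(): joint speeds.
- get_joint_torque(): joint torques, N m.
- get_eef_pos(): TCP position.
- get_orientation(): TCP orientation.
- get_wrist_force(): force on the tool from outside, world axes, zero at the start.
- get_wrist_torque(): the same for the moment, N m.
- get_gripper_width(): opening from 0.0 (shut) to 1.0 (fully open).
Only numpy, scipy, OpenCV 4.12 (cv2) and the standard library are available. Lean on these libraries where they do the work, as an engineer would, in place of code of your own. Each camera call takes 0.05 s, during which the arm holds its last target.

## Working session

There is one attempt and no reset: what is moved stays moved. The work goes in short steps, each a Python script; the robot and the scene stay as the last script left them, time stands still between calls to the robot, and variables do not carry over. Pictures are saved under pics/ and viewed, and the job is handed in when it is done.

```bash
mkdir -p pics; python3 - <<'E'
from station import *
import cv2
print(get_clock(),get_eef_pos(),get_orientation(),get_gripper_width())
for n in ["top","side","wrist"]:
    c=optics.read_camera(n); cv2.imwrite(f"pics/{n}0.png",c["color"][:,:,::-1])
    print(n,c["mtx"].tolist(),c["k1"],c["rvec"],c["tvec"])
E
```

```text
0.0 [276.43247175 559.84465692 221.41532479] [-3.40351818e-04  2.27372413e-01  9.73807380e-01 -9.25658520e-04] 0.998843105717394
top [[395.21356766081357, 0.0, 279.7009997323123], [0.0, 395.21356766081357, 212.57489451672285], [0.0, 0.0, 1.0]] -0.11293359828353039 [ 2.02810356 -2.19962549  0.24252589] [ 68.88898883 617.16121899 753.81767727]
side [[464.639746616257, 0.0, 279.1524457128547], [0.0, 464.639746616257, 214.20635234408834], [0.0, 0.0, 1.0]] -0.07637139876196994 [ 0.04600246 -2.79379376  1.4069056 ] [ 628.28942573   52.40067679 1141.84798177]
wrist [[342.1516400788752, 0.0, 280.9928788792362], [0.0, 342.1516400788752, 207.08319728915393], [0.0, 0.0, 1.0]] -0.074091147936225 [-2.43452071 -1.51308027 -0.23520989] [-623.66940064  -36.99374879  392.50992018]
```

View pics/top0.png

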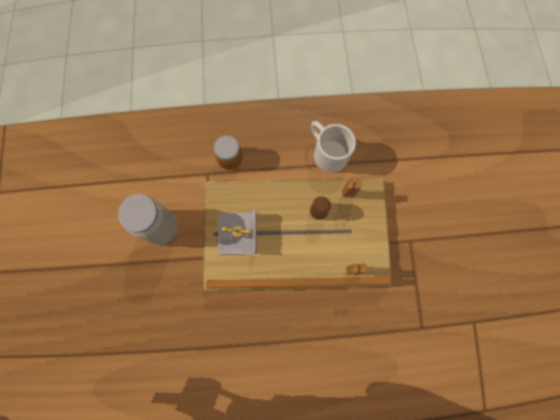

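View pics/side0.png

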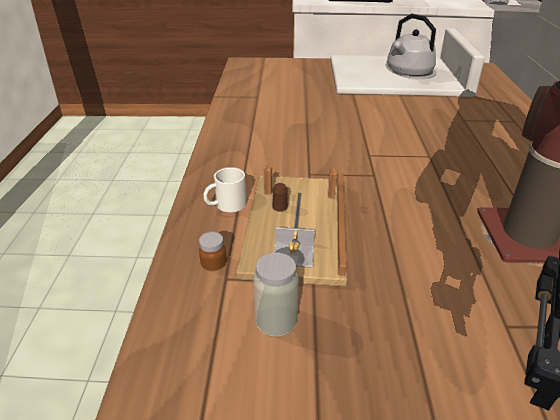

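View pics/wrist0.png

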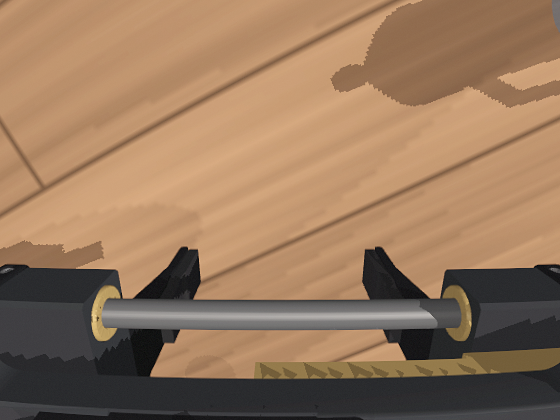

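The top view shows the board at cols 204–390, rows 180–290, the nut near (237,231), the mason jar at (150,220) and the mug at (333,148). The side view shows the nut near (294,243), behind the mason jar. I'll crop closer.

```bash
cat > h.py <<'E'
from station import *
import cv2, numpy as np
def pix2ray(c,u,v):
    K=c["mtx"];k1=c["k1"]
    xy=cv2.undistortPoints(np.array([[[u,v]]],float),K,np.array([k1,0,0,0,0.]))[0,0]
    R=cv2.Rodrigues(np.array(c["rvec"]))[0];t=np.array(c["tvec"])
    return -R.T@t, R.T@np.array([xy[0],xy[1],1])
def at_z(c,u,v,z):
    o,d=pix2ray(c,u,v); return o+d*(z-o[2])/d[2]
def proj(c,p):
    return cv2.projectPoints(np.array(p,float).reshape(-1,3),np.array(c["rvec"]),np.array(c["tvec"]),c["mtx"],np.array([c["k1"],0,0,0,0.]))[0].reshape(-1,2)
def crop(c,name,u0,v0,u1,v1,s):
    im=c["color"][v0:v1,u0:u1,::-1]; im=cv2.resize(im,None,fx=s,fy=s,interpolation=cv2.INTER_CUBIC)
    cv2.imwrite(f"pics/{name}.png",im)
E
python3 - <<'E'
from h import *
import pickle
c=optics.read_camera("top"); pickle.dump(c,open("top.pkl","wb"))
crop(c,"top_board",195,170,400,300,3.9)
crop(c,"top_nut",207,200,267,264,9)
s=optics.read_camera("side"); pickle.dump(s,open("side.pkl","wb"))
crop(s,"side_nut",235,215,355,300,6.6)
for n,u,v,z in [("bl",204,290,24),("tl",205,181,24),("tr",386,180,24),("br",390,287,24),("nut",237,231,60),("jar lid",140,216,150)]: print(n,at_z(c,u,v,z))
E
```

```text
bl [476.07159764 190.42497089  24.        ]
tl [714.92727986 177.7736539   24.        ]
tr [ 685.2448307  -226.61300397   24.        ]
br [ 449.40876959 -203.05459872   24.        ]
nut [590.19123034 109.84100306  60.        ]
jar lid [617.07556613 282.4738811  150.        ]
```

View pics/top_board.png

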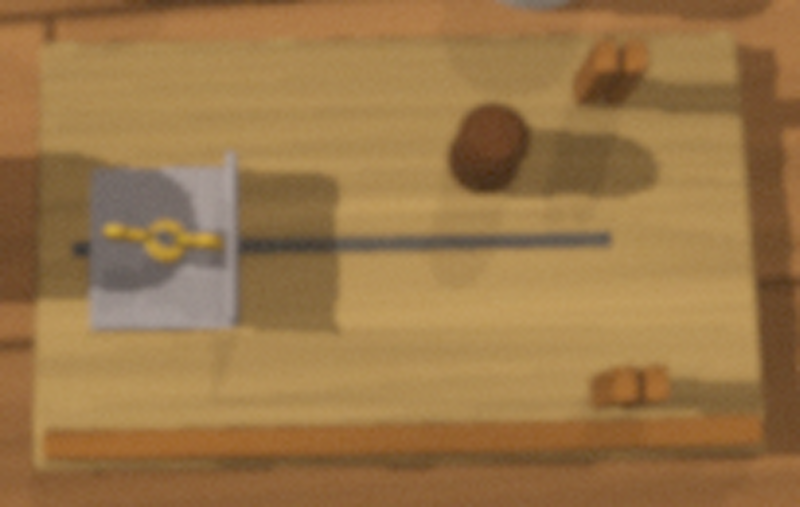

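View pics/top_nut.png

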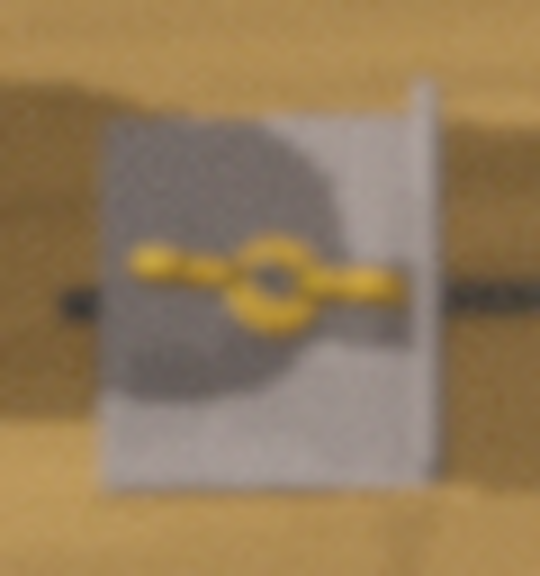

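View pics/side_nut.png

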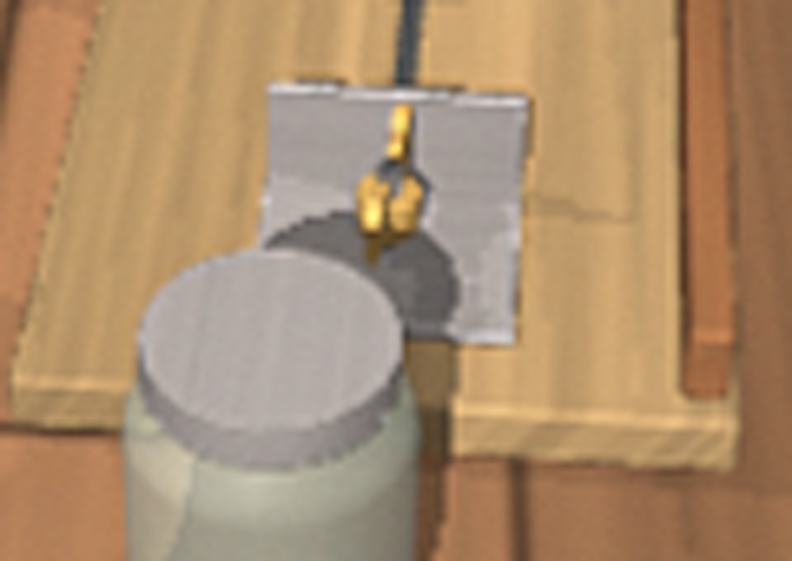

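```bash
cat > fit.py <<'E'
from h import *
import pickle
from scipy.optimize import least_squares
t=pickle.load(open("top.pkl","rb"));s=pickle.load(open("side.pkl","rb"))
T=lambda u,v:(207+u/9-.45,200+v/9-.45); B=lambda u,v:(195+u/3.9-.4,170+v/3.9-.4); S=lambda u,v:(235+u/6.6-.4,215+v/6.6-.4)
# board coords
obs=[(t,T(103,118),(45,170.5,28)),(t,T(103,490),(-45,170.5,28)),
(t,T(425,80),(45,89,66)),(t,T(435,475),(-45,89,66)),
(t,B(47,40),(120,200,24)),(t,B(735,33),(120,-200,24)),
(s,S(268,83),(45,89,66)),(s,S(527,96),(-45,89,66)),(s,S(516,343),(-45,170.5,28)),
(s,S(740,428),(-120,200,24)),(s,S(12,378),(120,200,24))]
def w(p,P): 
    c,q=np.cos(p[2]),np.sin(p[2]); return np.array([p[0]+c*P[0]-q*P[1],p[1]+q*P[0]+c*P[1],P[2]])
def run(obs):
    f=lambda p:np.concatenate([proj(c,w(p,P))[0]-uv for c,uv,P in obs])
    r=least_squares(f,[580,-10,-.07],x_scale=[100,100,.1]);return r.x,f(r.x).reshape(-1,2)
if __name__=="__main__":
    for o in (obs,obs[:6],obs[6:]):
        p,r=run(o); print(p.round(3),"axis",w(p,(0,125,28)).round(1)); print(r.round(1).tolist())
    p,_=run(obs)
    # nut: hub ring centre & wing tips in top crop
    for z in (52,54,56,60):
        print(z,at_z(t,*T(272,283),z).round(1),"L",at_z(t,*T(135,262),z).round(1),"R",at_z(t,*T(403,287),z).round(1))
E
python3 fit.py
```

```text
[ 5.83636e+02 -1.51330e+01 -6.60000e-02] axis [591.9 109.6  28. ]
[[-0.2, -0.1], [-0.9, -0.2], [0.4, -0.3], [-0.5, -1.1], [-1.1, 0.4], [0.9, -0.0], [0.5, -0.5], [0.6, -0.0], [0.1, -0.7], [0.8, -0.4], [-0.5, -0.6]]
[ 5.83258e+02 -1.56700e+01 -6.40000e-02] axis [591.3 109.1  28. ]
[[0.0, 0.2], [-0.6, 0.1], [0.7, -0.1], [-0.2, -0.8], [-1.0, 0.7], [1.1, -0.0]]
[ 5.84908e+02 -1.38170e+01 -6.20000e-02] axis [592.6 110.9  28. ]
[[0.0, -0.1], [0.3, 0.3], [-0.1, -0.3], [0.6, -0.1], [-0.8, 0.0]]
52 [591.7 111.   52. ] L [599.1 142.6  52. ] R [588.3  80.7  52. ]
54 [591.3 110.8  54. ] L [598.8 142.3  54. ] R [587.9  80.6  54. ]
56 [590.9 110.7  56. ] L [598.4 142.1  56. ] R [587.6  80.5  56. ]
60 [590.2 110.3  60. ] L [597.6 141.6  60. ] R [586.9  80.3  60. ]
```

Fit agrees between cameras within about 2 mm: axis ≈ (591.8, 110), board yaw ≈ -0.064. One wing points to about 84° in the board frame. Next I'll shut the jaws and hover, then check the fingertip shape and the force noise.

```bash
cat >> h.py <<'E'
from scipy.spatial.transform import Rotation as Ro
YAW=-0.065; AX=np.array([591.8,110.0])
def quat(sgn=1,yaw=YAW):
    y=sgn*np.array([np.cos(yaw),np.sin(yaw),0]); z=np.array([0,0,-1.]); x=np.cross(y,z)
    q=Ro.from_matrix(np.c_[x,y,z]).as_quat(); return [q[3],q[0],q[1],q[2]]
def P(phi,rho,z):
    a=np.radians(phi)+YAW; return [AX[0]+rho*np.cos(a),AX[1]+rho*np.sin(a),z]
E
python3 - <<'E'
from h import *
for s in (1,-1):
    print(s,kinematics.inverse_kinematics(P(180,32,180),quat(s)),kinematics.inverse_kinematics(P(180,32,44),quat(s)))
jaws.set_gripper(0.0)
q=[(abs(np.array(get_qpos())-kinematics.inverse_kinematics(P(180,32,180),quat(s))).max(),s) for s in (1,-1)]
s=min(q)[1]; print(q)
manip.reach(P(180,32,180),quat(s)); print(get_clock(),get_eef_pos())
manip.line_to(P(180,32,85),speed=150)
print(get_clock(),get_eef_pos(),get_gripper_width())
for i in range(5): print(np.round(get_wrist_force(),2),get_clock()); 
for n in ("top","side","wrist"):
    c=optics.read_camera(n); cv2.imwrite(f"pics/{n}1.png",c["color"][:,:,::-1])
    if n=="side": crop(c,"side1c",235,175,355,300,5)
    print(n,proj(c,get_eef_pos()))
E
```

```text
1 [ 5.94783082e-02  1.26012762e-01  1.71514160e+00 -4.44089210e-16
  1.30043829e+00  1.24478308e-01] [ 5.94783082e-02  2.88850284e-01  1.80500156e+00 -4.44089210e-16
  1.04774081e+00  1.24478308e-01]
-1 None NoneTraceback (most recent call last):
  File "<stdin>", line 5, in <module>
TypeError: unsupported operand type(s) for -: 'float' and 'NoneType'
```

```bash
python3 - <<'E'
from h import *
print(get_clock())
manip.reach(P(180,32,180),quat(1)); print(get_clock(),get_eef_pos())
manip.line_to(P(180,32,85),speed=150)
print(get_clock(),get_eef_pos(),get_gripper_width())
for i in range(4): print(np.round(get_wrist_force(),2),get_clock()); 
for n in ("top","side","wrist"):
    c=optics.read_camera(n); cv2.imwrite(f"pics/{n}1.png",c["color"][:,:,::-1])
    if n=="side": crop(c,"side1c",235,175,355,300,5)
    print(n,proj(c,get_eef_pos()))
E
```

```text
1.775
3.7 [559.775589   113.02524023 180.1202311 ]
4.4833 [560.52066124 112.36459277  85.80718054] 0.006033003829265217
[-0.21 -0.55  0.08] 4.4833
[-0.21 -0.55  0.08] 4.4833
[-0.21 -0.55  0.08] 4.4833
[-0.21 -0.55  0.08] 4.4833
top [[235.324087  243.3402871]]
side [[308.45846926 231.72667366]]
wrist [[281.4724467  265.55479216]]
```

View pics/side1c.png

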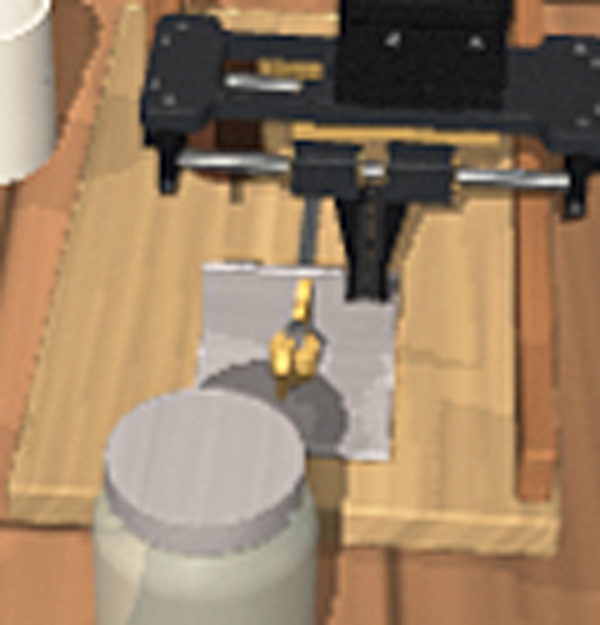

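View pics/wrist1.png

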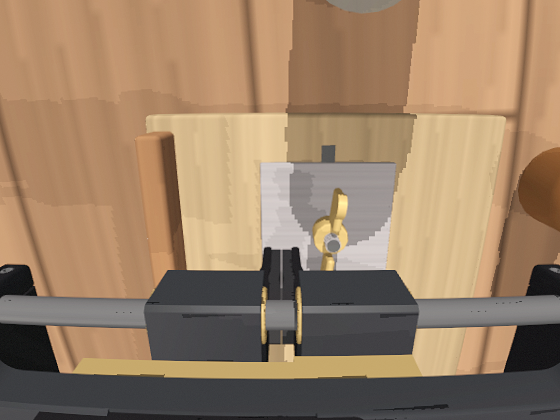

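View pics/top1.png

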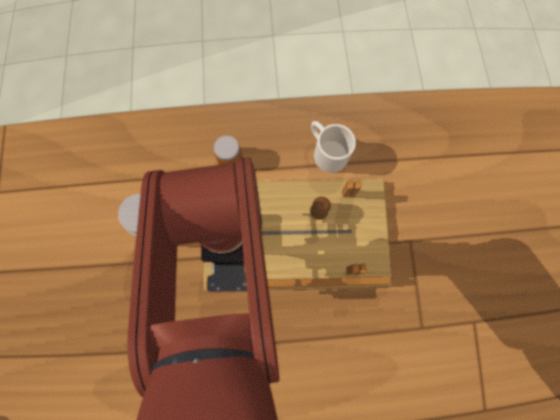

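The tip measures about 20 mm square, and the wrist camera sees the nut: stud at about (333,245), free wing up to about (339,190). I'll check the axis with this view.

```bash
python3 - <<'E'
from h import *
c=optics.read_camera("wrist"); crop(c,"wr_nut",250,140,410,275,5)
for z in (60,62,64): print("stud",z,at_z(c,333,245,z).round(1))
for u,v in [(262,163),(394,163)]: print("foot",at_z(c,u,v,28).round(1))
p=np.array([*AX,0]);cy,sy=np.cos(YAW),np.sin(YAW)
for b in [(45,45.5),(-45,45.5)]: print("exp",AX+[cy*b[0]-sy*b[1],sy*b[0]+cy*b[1]])
E
```

```text
stud 60 [592.1 110.   60. ]
stud 62 [591.8 110.9  62. ]
stud 64 [591.5 111.8  64. ]
foot [551.4 156.6  28. ]
foot [637.9 151.2  28. ]
exp [639.66038883 152.48097434]
exp [549.8504469  158.32685583]
```

View pics/wr_nut.png

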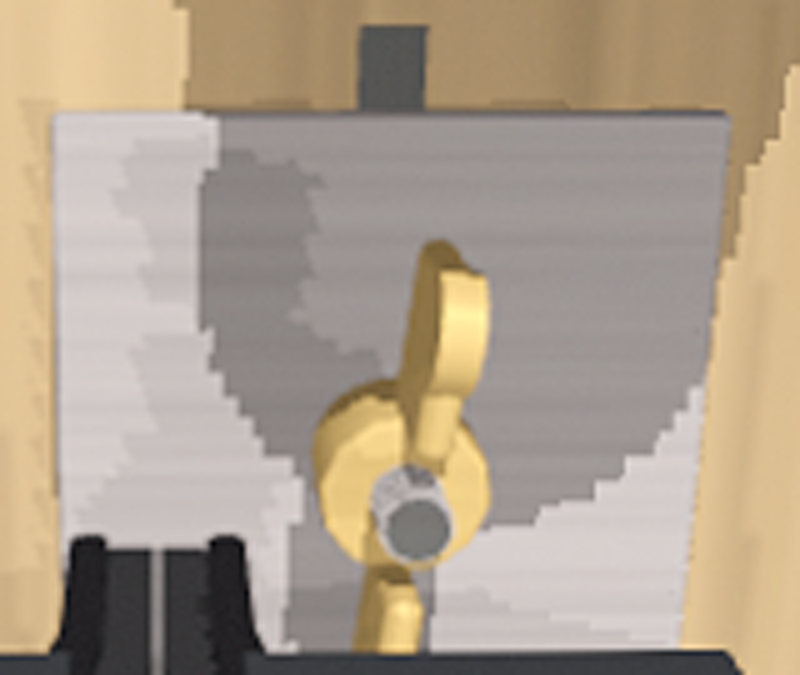

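Axis confirmed within about 1 mm. Now the first stroke, with the force checked at every step.

```bash
cat >> h.py <<'E'
ZP=44.
def stroke(phis,rho=28,z=ZP,fmax=6,speed=45):
    """lower at phis[0], push along the arc, return last phi and log"""
    manip.line_to(P(phis[0],rho,z),speed=100); manip.sleep(0.1)
    f0=np.array(get_wrist_force()); log=[]; last=phis[0]
    for ph in phis[1:]:
        manip.line_to(P(ph,rho,z),speed=speed); last=ph
        d=np.array(get_wrist_force())-f0
        log.append((int(ph),*d.round(1).tolist()))
        if np.hypot(d[0],d[1])>fmax or abs(d[2])>8: log.append("STOP");break
    return last,log
E
python3 - <<'E'
from h import *
print(get_clock())
last,log=stroke(np.arange(180,-31,-10)); print(log)
print(last,get_clock(),np.round(get_eef_pos(),1))
c=optics.read_camera("wrist"); cv2.imwrite("pics/wrist2.png",c["color"][:,:,::-1])
c=optics.read_camera("side"); crop(c,"side2c",235,175,355,300,5)
E
```

```text
4.6833
[(170, -0.3, -1.6, -1.0), (160, -0.9, -1.3, -1.0), (150, -0.7, -1.4, -1.6), (140, 0.1, -1.4, -2.1), (130, 0.0, -0.5, -0.6), (120, -0.3, -0.7, -0.7), (110, 0.5, -0.5, -0.9), (100, -0.8, -0.7, -0.2), (90, -1.0, -0.3, -1.6), (80, -0.6, -1.1, -1.2), (70, -0.4, -0.2, 0.0), (60, 0.0, -1.3, -0.5), (50, 1.7, -0.8, -0.6), (40, -0.1, -1.0, -0.1), (30, -0.5, -0.3, 0.0), (20, 0.7, -0.8, -1.4), (10, -0.2, 0.4, -0.7), (0, 0.3, -1.3, -0.6), (-10, -0.2, -0.3, -0.5), (-20, 0.1, -0.4, -0.8), (-30, 0.3, -1.3, -1.7)]
-30 10.7667 [614.9  94.1  44. ]
```

View pics/wrist2.png

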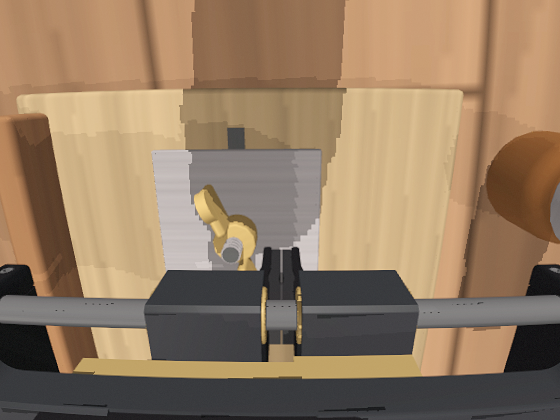

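View pics/side2c.png

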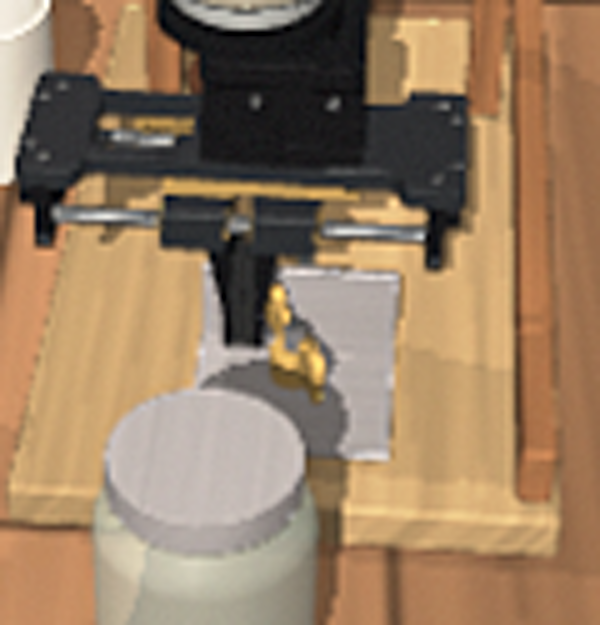

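Stroke 1 worked. The wing went from about +84° to about -65°, the other wing is now at +115° (wrist ≈ (208,200)), the board is unmoved, and forces stayed at noise level. Stroke 2 next.

```bash
cat >> h.py <<'E'
def back_over(phi,rho=28,start=195):
    manip.line_to(P(phi+8,rho+1,ZP),speed=60)
    manip.line_to(P(phi+8,rho+1,85),speed=120)
    manip.line_to(P(start,rho,85),speed=120)
E
python3 - <<'E'
from h import *
back_over(-30); print(get_clock())
last,log=stroke(np.arange(195,-31,-12.5),speed=50); print(log)
print(last,get_clock(),np.round(get_eef_pos(),1))
c=optics.read_camera("wrist"); cv2.imwrite("pics/wrist3.png",c["color"][:,:,::-1])
c=optics.read_camera("side"); crop(c,"side3c",235,175,355,300,5)
E
```

```text
12.2083
[(182, -0.5, -0.7, 1.4), (170, 0.6, -1.0, 0.2), (157, -0.3, -1.4, 1.2), (145, -0.0, -1.9, 0.9), (132, -0.8, -1.1, 0.0), (120, -0.4, -1.6, 1.1), (107, -1.1, -1.6, 0.1), (95, -0.5, -1.7, 0.8), (82, -0.3, -1.1, 0.9), (70, -0.5, -0.4, 0.9), (57, -0.4, -0.5, 0.4), (45, -0.1, -1.1, 0.7), (32, -0.5, -0.7, 1.1), (20, -0.2, -0.1, 0.3), (7, -1.3, -0.9, 0.5), (-5, -0.3, -2.0, 0.4), (-17, -0.5, -1.0, 0.7), (-30, 0.1, -1.4, 0.3)]
-30.0 17.8167 [614.9  94.   44. ]
```

View pics/wrist3.png

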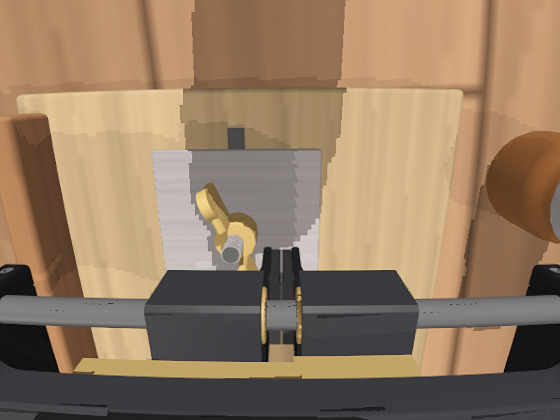

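View pics/side3c.png

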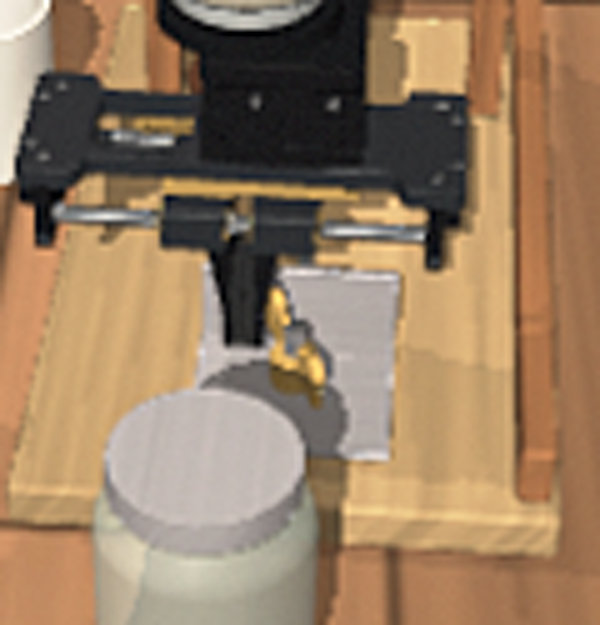

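Stroke 2 gave the same picture, one half turn further and slightly lower, with the board unmoved. Stroke 3 is the last: small steps, and fine ones with averaged force near the expected stop (wings at about -33°).

```bash
python3 - <<'E'
from h import *
back_over(-30); 
last,log=stroke(np.r_[195:110:-12.5,110:24:-6,25],speed=45,fmax=5); print(log)
print(last,get_clock())
if log[-1]!="STOP":
    def F(n=6):
        a=[]
        for i in range(n): a.append(get_wrist_force()); manip.sleep(0.02)
        return np.mean(a,0)
    f0=F(); out=[]
    for ph in np.arange(23,-30,-1.5):
        manip.line_to(P(ph,28,ZP),speed=20)
        d=F()-f0; e=get_eef_pos()
        out.append((float(ph),*d.round(1).tolist()))
        if np.hypot(d[0],d[1])>4.0: out.append("STOP");break
        if get_clock()>42: break
    print(out); last=ph
print(last,get_clock(),np.round(get_eef_pos(),1))
c=optics.read_camera("wrist"); cv2.imwrite("pics/wrist4.png",c["color"][:,:,::-1])
c=optics.read_camera("side"); crop(c,"side4c",235,175,355,300,5)
E
```

```text
[(182, -0.8, -0.1, 0.2), (170, -0.6, -0.2, 0.4), (157, 0.0, 0.5, -0.1), (145, -0.5, -0.9, 0.6), (132, 0.0, -1.1, 0.6), (120, -0.2, -0.1, 0.4), (110, -0.5, -0.3, -0.5), (104, -1.2, -0.1, 0.3), (98, -1.1, 0.7, -1.0), (92, -0.9, -0.1, -0.9), (86, -0.9, 0.3, -0.4), (80, -1.2, -0.2, 0.5), (74, -0.5, -0.4, -0.1), (68, 0.1, -0.7, 1.1), (62, -0.2, -0.2, -0.0), (56, -0.3, 0.2, -0.2), (50, -0.9, -0.6, 0.3), (44, -0.4, 0.2, 0.1), (38, 0.1, -0.5, 0.5), (32, 0.4, -0.0, -0.2), (26, -0.3, 0.9, -1.0), (25, -1.4, 1.1, 0.5)]
25.0 25.625
[(23.0, 0.4, 0.4, -0.5), (21.5, 0.3, 0.1, -0.4), (20.0, 0.4, 0.1, -0.6), (18.5, 0.5, 0.1, -0.5), (17.0, 0.3, -0.0, 0.1), (15.5, 1.0, 0.1, -0.0), (14.0, 0.7, -0.1, -0.0), (12.5, 0.8, -0.0, -0.1), (11.0, 0.5, -0.4, -0.1), (9.5, 1.1, -0.2, -0.5), (8.0, 1.0, -0.2, -0.4), (6.5, 1.0, -0.0, -0.1), (5.0, 0.8, 0.1, 0.0), (3.5, 1.0, 2.5, -0.3), (2.0, 0.9, 5.0, -0.5), 'STOP']
2.0 30.975 [619.7 110.   44. ]
```

View pics/wrist4.png

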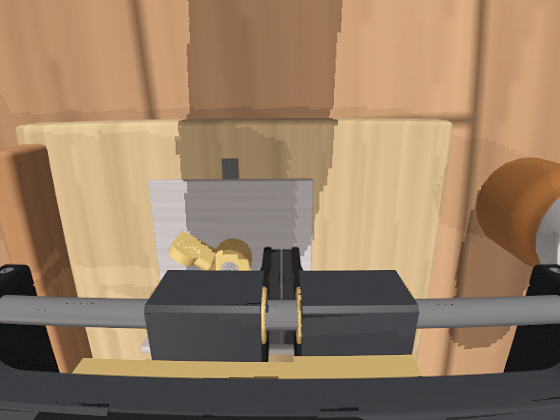

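View pics/side4c.png

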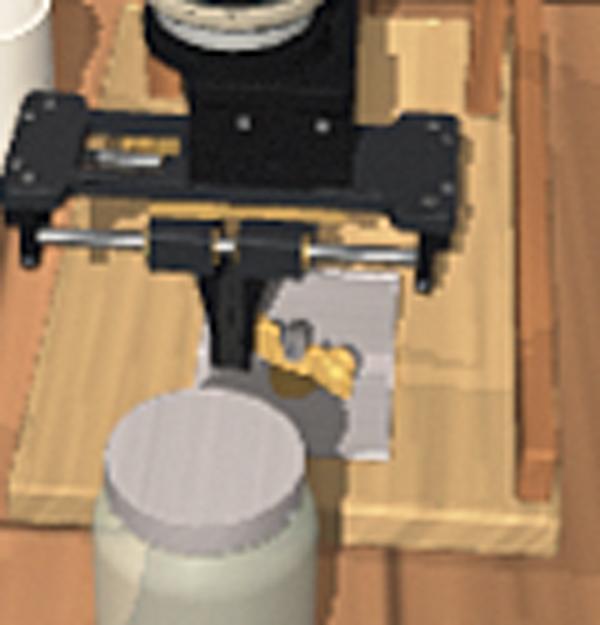

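The force rose sharply at φ ≈ 3.5°, reaching 5 N. That is exactly where the wings were predicted to meet the hard stop. I'll back off, retreat and verify with a clear top view.

```bash
python3 - <<'E'
from h import *
manip.line_to(P(12,30,ZP),speed=40)
manip.line_to(P(12,30,180),speed=150)
manip.movej([0.986,0.22,1.526,0,1.395,-0.126])
print(get_clock(),np.round(get_wrist_force(),2))
t=optics.read_camera("top"); s=optics.read_camera("side")
crop(t,"top5",195,170,400,300,3.9); crop(t,"top5n",207,200,267,264,9); crop(s,"side5n",235,215,355,300,6.6)
cv2.imwrite("pics/side5.png",s["color"][:,:,::-1])
import pickle; t0=pickle.load(open("top.pkl","rb"))["color"];
d=cv2.absdiff(t0,t["color"]).max(2); d[380:]=0
ys,xs=np.where(d[170:300,195:400]>40); print(len(xs),xs.min()+195,xs.max()+195,ys.min()+170,ys.max()+170)
E
```

```text
34.45 [ 0.03 -0.1  -0.2 ]
152 222 251 219 243
```

View pics/top5n.png

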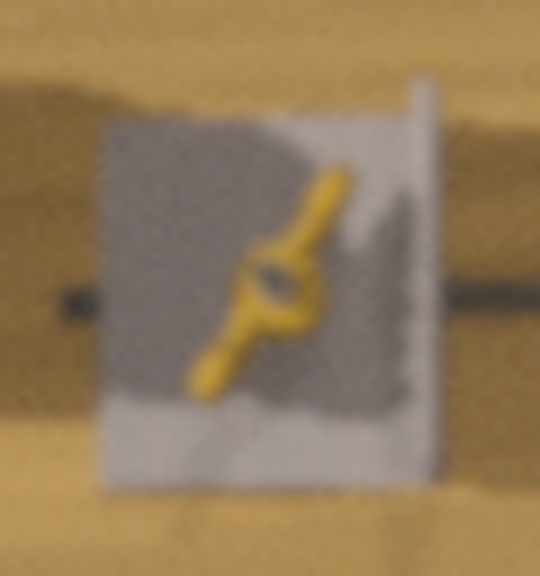

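View pics/side5n.png

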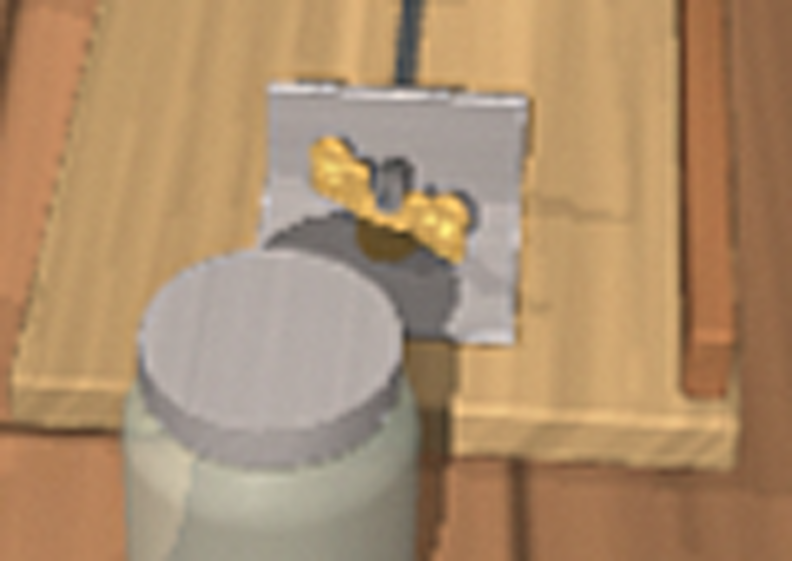

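```bash
python3 - <<'E'
from fit import *
a=at_z(t,*T(338,175),46);b=at_z(t,*T(202,392),46);v=a-b
print(np.hypot(*v[:2]),np.degrees(np.arctan2(v[1],v[0]))-np.degrees(YAW), "expected",-(np.degrees(10)-540))
print("hub",at_z(t,*T(283,287),46))
ticket.job_done(); print(get_clock())
E
```

```text
60.0343981693963 -31.789704916084283 expected -32.95779513082323
hub [591.55747798 109.05105046  46.        ]
the job is handed in; nothing more can be done
the job is handed in; nothing more can be done
```

The wing nut is down on its hard stop, and I handed the job in soon after the last clock reading of 34.5 s. I turned it clockwise in three strokes with the shut fingertip against the sides of the wings, about 475° in all.

- **Stop reached:** on the last stroke the side force rose from about 1 N to 5 N within two 0.7 mm steps, at the position where I expected the hard stop.
- **Wing angle:** the final top view puts the wings at -31.8° in the board frame. I expected -33.0° at a turn of 10.0, assuming the wings lie along the board's x axis at zero turn. The 1° difference is within my reading error.
- **Nut height:** the side view shows the nut visibly lower on the stud than at the start. I did not measure its height above the foot directly, so "snug" rests on the force rise and the wing angle.
- **Everything else:** over the board, the top views from before and after differ only at the nut and its shadow, so the board, stop and salt shaker did not move. The arm went nowhere near the jars or the mug, but I did not compare pictures of them afterwards.
- **Arm:** it is back at its start pose, clear of everything, with about 0 N at the wrist.

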